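# Check the chassis plate's edge with the straightedge and lift it clear

## Task

Check the bare long edge of the power-supply base plate: pick up the straightedge by its red grip and lay it flat on the bench with its long side flush along that edge and roughly centred on it, and keep it there about a second without shoving the plate out of place. Then lift the straightedge straight up, level, until it is at least 10 cm above the bench over that edge, and finish while still holding it there, level and still. Never tip the straightedge far over, and leave the screwdriver, mouse, jar and cutters alone.

Things in the scene. Friction and masses are not known exactly. Their poses are not given: they have to be found in the camera images.
- plate: Loose steel base plate, about 1.8 kg, 140 (x) by 220 (y) by 8 mm, flat on the bench (z = 0). Origin: centre of its underside, z up. On its +x half (x 0 to 60 mm) stand a transformer, two blue capacitors and a black heat sink, up to 41 mm above the bench. The strip x -70 to 0 mm is bare; its long edge at x = -70 mm is the one to check. It faces the robot's side (plate yaw within 0.45 rad).
- plate_edge (a point): Middle of the top of the bare long edge of the plate (plate x = -70 mm, y = 0, z = 8 mm); axes as the plate's: y runs along the edge, -x points out of the plate.
- straightedge: Loose aluminium straightedge, about 0.28 kg: bar 40 (x) by 240 (y, long) by 8 mm, flat on the bench, with a red grip rib along its middle, 20 mm wide (x), 100 mm long (y), 8 to 38 mm above its underside. Origin: centre of its underside, below the centre of mass; z up. Both long sides (x = +-20 mm) are alike. Its y starts within 0.6 rad of world y.
- straightedge_grip (a point): Centre of the red grip rib, 26 mm above the straightedge's underside; pinch the rib across its 20 mm width (along x); axes as the straightedge's.
- screwdriver: Bystander: yellow-handled screwdriver 180 mm long lying on the bench at the far left. Origin at its middle, underside.
- mouse: Bystander: black computer mouse, 100 x 58 x 26 mm, at the far right. Origin: centre of its underside.
- flux_jar: Bystander: small jar, 48 mm across, 45 mm high, beyond the work. Origin: centre of its underside.
- cutters: Bystander: orange-handled side cutters, about 130 mm long, 12 mm high, beyond the work. Origin: near the pivot, on the underside.
There are look-alikes about, which are no part of the job. Several things have the shape of the straightedge; the one meant has the colours described above.

How it is judged:
By the outcome, as a careful person would: the job done as asked, in the order asked, and still so for the second after the job is handed in, while the arm keeps its last pose, push and grip.
It also fails if it takes over 50 s, if anything falls off the work surface, if the arm or the gripper's body presses on something with over 40 N, if the wrist force passes 120 N, or if a joint passes its speed limit or range.

## Robot

A 7-joint arm with a two-finger parallel gripper is mounted at the origin on the work surface. World frame = base frame: x ahead of the robot, y to its left, z up, the work surface at z = 0. Lengths are in m, angles in degrees, forces in N, time in s.
With the tool pointing down it reaches from about 0.35 to 0.775 m from the base axis. Payload 3.1 kg.
Tool frame: the origin (TCP) lies midway between the tips of the shut fingers; the grasp point (between the pads) lies 19 mm behind it; z points along the fingers, y is the line along which they close (so a half turn about z gives the same grasp; the last joint's range is limited). The gripper opens to 85 mm and grips with 20 to 120 N. Pads are 22 mm wide; open, the fingers measure 114 mm over their backs; the gripper's body (76 mm by 85 mm) begins 54 mm behind the grasp point. The pads swing forward as they close: fully open they stand 13 mm farther back than shut.
Start: joints at [-66.331, 17.813, 0.802, 86.603, -0.252, 75.585, -1.558], TCP at [0.242, 0.494, 0.194] pointing down, gripper open.
Joint ranges: [-154.91, 154.91], [-16.99, 109.72], [-72.82, 74.43], [7.12, 147.25], [-82.49, 262.49], [11.32, 116.49], [-174.64, 174.64]. Speed limits (degrees/s): [159.86, 159.86, 180, 180, 180, 180, 180].

## Interface

Orientations are given as a 3x3 rotation matrix whose columns are the frame's x, y, z axes.
In Python, from bench import manip gives the robot as it stands.
- The arm moves only by the tool carry_out, never from a script. Its argument "series" is a list of rows, each a list of 7 numbers: the gripper's target within -1 to 1 (fully open at 1, half-way at 0, shut at -1), then the shift along the tool's x, y, z in m, then the turn, a rotation vector about the tool's x, y, z in rad. A call has 1 to 5 rows; each row is the pose to reach, as a shift and turn from the pose commanded when the call began, along the tool's axes at that moment; what a row does not reach only later rows make up. A row lasts 1/12 s, in which the tool goes at most 41.7 mm and 7.16 degrees, less where a joint would pass 70% of its speed; a pose out of reach is approached as far as the arm can. A call with a gripper value outside its range is refused whole. The fingers move at their own pace and stop on an object; "squeeze" is the grip in N (left out, the last holds). Time passes only in rows, so rows that repeat a pose let the fingers close. It gives the time, the measured TCP pose, the force, the opening and the grip force at its end, in the units of the state.
- manip.get_obs(): the state, without advancing time (a new reading comes with each control period).
- manip.capture(name): name is "scene" or "top" or "wrist"; returns the picture (480x640x3 uint8, red, green, blue); there is no depth.
- manip.get_calibration(name): a dict with "intrinsics" (3x3 intrinsics, pixels), "origin" and "rotation" of the camera in the world. Camera axes: x right, y down, z forward; pixel columns grow to the right and rows downward; lengths in m; the calibration is good to about 2 mm. A picture is of the moment at which its call begins: read the wrist's pose just before it. get_calibration takes no time and is no camera call; for the wrist camera it gives the pose at the moment of the call.
- manip.job_done(): hands the job in; it is judged then, once.
The state is a dict: "t": time; "joint_pos": joint angles; "joint_velocities": joint speeds; "joint_efforts": joint torques, N m; "position": TCP position; "ee_rot": TCP orientation; "ft_force": force on the tool from outside, world axes, zero at the start; "moment": the same for the moment, N m; "finger_gap": finger opening in m; "grip_force": force on a finger pad.
Only numpy, scipy, OpenCV 4.12 (cv2) and the standard library are available. Lean on these libraries where they do the work, as an engineer would, in place of code of your own. Each camera call takes 0.05 s, during which the arm holds its last target. There are 200 camera calls.

## Working session

There is one attempt and no reset: what is moved stays moved. The work goes in short steps, Python scripts to look and compute and a tool call to move; the robot and the scene stay as the last step left them, time stands still between calls to the robot, and variables do not carry over. Pictures are saved under pics/ and viewed, at most 10 in all, crops included, and the job is handed in when it is done.

Besides the shell and the picture viewer there is one more tool, called after "Request:" in YAML: its name, and indented under it one key for each argument. carry_out: Moves the arm, as the interface text tells. Its arguments: {"type":"object","properties":{"series":{"type":"array","items":{"type":"array","items":{"type":"number"}}},"squeeze":{"type":"number"}},"required":["series"]}

```bash
mkdir -p pics; ls
python3 - <<'E'
from bench import manip
import cv2
for n in ("top","scene"):
    im=manip.capture(n); cv2.imwrite(f"pics/{n}0.png",im[:,:,::-1])
    c=manip.get_calibration(n); print(n,c)
o=manip.get_obs(); print(o["t"],o["position"],o["ee_rot"],o["finger_gap"])
E
```

```text
pics
top {'intrinsics': array([[438.26861252,   0.        , 319.15541509],
       [  0.        , 438.26861252, 237.42432223],
       [  0.        ,   0.        ,   1.        ]]), 'origin': array([0.45891743, 0.01849848, 1.2168425 ]), 'rotation': array([[-0.01852809, -0.99856943,  0.05015784],
       [-0.99945599,  0.01712889, -0.02818366],
       [ 0.02728419, -0.05065275, -0.99834356]])}
scene {'intrinsics': array([[522.96154775,   0.        , 315.49775559],
       [  0.        , 522.96154775, 243.18542976],
       [  0.        ,   0.        ,   1.        ]]), 'origin': array([1.20823033, 0.08122594, 1.0758321 ]), 'rotation': array([[-0.10803024,  0.82346607, -0.55698572],
       [ 0.99413623,  0.08680143, -0.06448773],
       [-0.0047563 , -0.56068631, -0.82801464]])}
0.1 [0.24127527 0.4934276  0.19331732] [[-8.98381474e-01  4.39215200e-01 -8.57330936e-04]
 [ 4.39216027e-01  8.98379331e-01 -1.96422325e-03]
 [-9.25083140e-05 -2.14117526e-03 -9.99997703e-01]] 0.0851055034010046
```

View pics/top0.png

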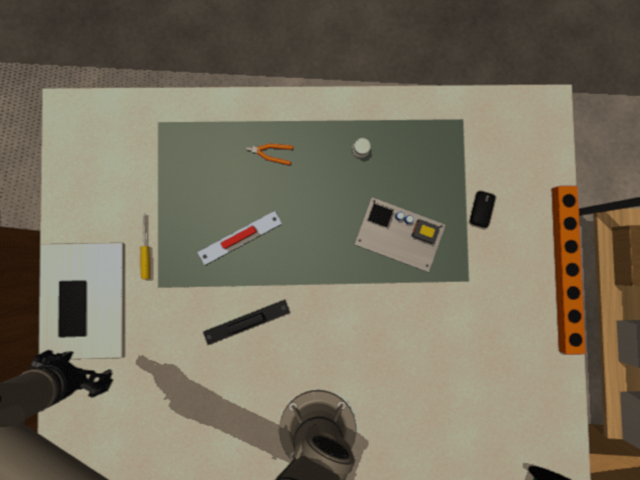

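View pics/scene0.png

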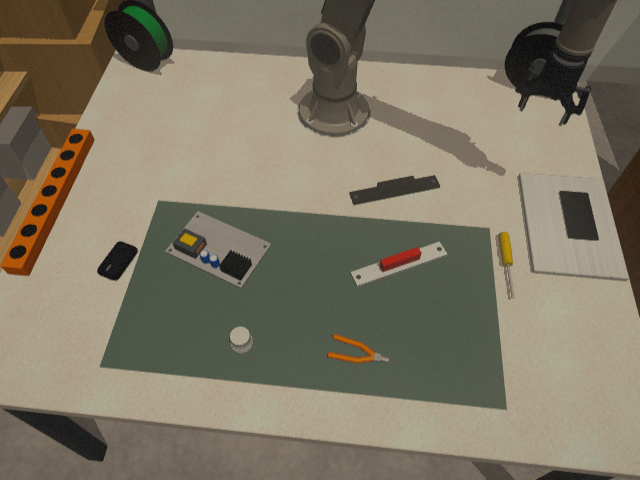

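The top view shows two straightedge-shaped things: one silver with a red grip at (240,238), and one all black at (247,322). The silver and red one fits the description. The plate is at (400,234), and its bare edge runs from about (357,243) to (432,270), facing the robot. I'll confirm in an enlarged crop and measure.

```bash
cat > h.py <<'E'
import numpy as np, cv2
from bench import manip
def ray(c,px,z):
    px=np.atleast_2d(np.asarray(px,float))
    d=np.c_[px,np.ones(len(px))]@np.linalg.inv(c["intrinsics"]).T@np.asarray(c["rotation"]).T
    o=np.asarray(c["origin"]); return o+d*((z-o[2])/d[:,2])[:,None]
def biggest(m):
    cs,_=cv2.findContours(m.astype(np.uint8),cv2.RETR_EXTERNAL,cv2.CHAIN_APPROX_NONE)
    return max(cs,key=cv2.contourArea).reshape(-1,2)
def rect(p):
    (c,s,a)=cv2.minAreaRect((p[:,:2]*1000).astype(np.float32))
    b=cv2.boxPoints((c,s,a)); e=[b[1]-b[0],b[2]-b[1]]
    e=max(e,key=np.linalg.norm); e=e*(1 if e[1]>0 else -1)
    return np.array(c)/1000,sorted(s),np.arctan2(-e[0],e[1])  # yaw of long axis from world y
E
python3 - <<'E'
from h import *
im=cv2.imread("pics/top0.png"); c=manip.get_calibration("top")
cv2.imwrite("pics/crop0.png",cv2.resize(im[180:350,185:455],None,fx=2.9,fy=2.9,interpolation=cv2.INTER_CUBIC))
b,g,r=[im[:,:,i].astype(int) for i in range(3)]
red=(r>130)&(g<80)&(b<80); red[:, :190]=0;red[:,300:]=0
print("red",rect(ray(c,biggest(red),.038)))
Y,X=np.mgrid[:480,:640]
def win(x0,x1,y0,y1): return (X>x0)&(X<x1)&(Y>y0)&(Y<y1)
br=(r>120)&(abs(r-g)<50)
se=(br|red)&win(190,290,205,268); print("se",rect(ray(c,biggest(se),.008)))
pl=(r>105)&win(350,450,192,276)
p=ray(c,biggest(pl),.008); rc=rect(p); print("plate",rc)
y=rc[2]; ex=np.array([np.cos(y),np.sin(y)])
print("edge",rc[0]-.07*ex, [im[230,x].tolist() for x in (380,400,352)])
print(manip.get_calibration("wrist"))
E
```

```text
red (array([0.5236701 , 0.20294043]), [17.674484252929688, 97.58475494384766], np.float32(0.4807971))
se (array([0.52479346, 0.20422803]), [41.671329498291016, 241.59600830078125], np.float32(0.48024473))
plate (array([ 0.52576025, -0.23959311]), [142.17098999023438, 222.15660095214844], np.float32(-0.37553662))
edge [ 0.46063848 -0.21391908] [[129, 144, 155], [122, 136, 147], [82, 100, 93]]
{'intrinsics': array([[426.97764533,   0.        , 327.20378033],
       [  0.        , 426.97764533, 243.83563148],
       [  0.        ,   0.        ,   1.        ]]), 'origin': array([0.1742611 , 0.52678318, 0.37430762]), 'rotation': array([[ 0.43961024,  0.85794004,  0.26586034],
       [ 0.89818711, -0.41936436, -0.13188419],
       [-0.00165638,  0.29676997, -0.95494756]])}
```

View pics/crop0.png

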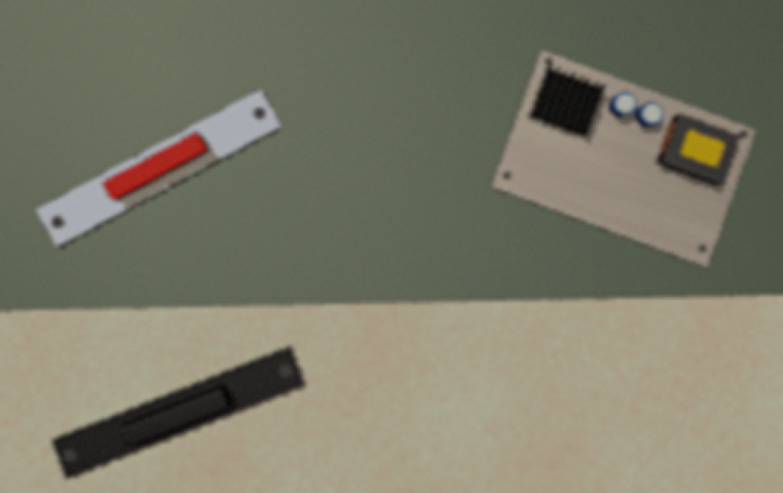

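The crop confirms it: the silver bar with the red rib is at (155,165) in the crop, the black look-alike is at (180,410), and the plate's bare edge runs from (493,187) to (710,265). Next I work out the move to a point above the grip.

```bash
cat >> h.py <<'E'
from scipy.spatial.transform import Rotation as R
def go(pos,yaw):
    o=manip.get_obs(); Rc=np.asarray(o["ee_rot"]); p=np.asarray(o["position"])
    y=np.array([np.cos(yaw),np.sin(yaw),0]); z=np.array([0,0,-1.]); Rt=np.c_[np.cross(y,z),y,z]
    print("t",round(o["t"],2),"pos",p.round(4),"yawy",round(float(np.arctan2(Rc[1,1],Rc[0,1])),4),"F",np.round(o["ft_force"],1),"gap",round(o["finger_gap"],4),"grip",round(o["grip_force"],1))
    print("shift",(Rc.T@(np.array(pos)-p)).round(4),"turn",R.from_matrix(Rc.T@Rt).as_rotvec().round(4))
E
python3 -c "
from h import *
go([.5237,.203,.12],.4805)"
```

```text
t 0.1 pos [0.2413 0.4934 0.1933] yawy 1.1161 F [-0.   0.2 -1. ] gap 0.0851 grip 0.0
shift [-0.3813 -0.1367  0.0736] turn [-0.002   0.0008  0.6356]
```

Request:
carry_out:
  series:
    - [1,-0.038,-0.0137,0.0074,0,0,0.064]
    - [1,-0.076,-0.0274,0.0148,0,0,0.127]
    - [1,-0.114,-0.041,0.022,-0.001,0,0.19]
    - [1,-0.152,-0.0548,0.0294,-0.001,0,0.254]
    - [1,-0.19,-0.0685,0.0368,-0.001,0,0.318]

```text
t: 0.52
position: [0.3828, 0.3473, 0.1568]
ee_rot: [[-0.714, 0.7, 0.0], [0.7, 0.714, 0.0], [0.0, 0.0, -1.0]]
ft_force: [0.6, -0.2, -0.6]
finger_gap: 0.0854
grip_force: 0.0
```

```bash
python3 -c "
from h import *
go([.5237,.203,.12],.4805)"
```

```text
t 0.52 pos [0.3828 0.3473 0.1568] yawy 0.7954 F [ 0.6 -0.2 -0.6] gap 0.0854 grip 0.0
shift [-0.2016 -0.0045  0.0368] turn [ 3.000e-04 -2.000e-04  3.149e-01]
```

Request:
carry_out:
  series:
    - [1,-0.04,-0.001,0.0074,0,0,0.063]
    - [1,-0.08,-0.002,0.0148,0,0,0.126]
    - [1,-0.12,-0.003,0.022,0,0,0.19]
    - [1,-0.16,-0.004,0.0294,0,0,0.252]
    - [1,-0.2016,-0.0045,0.0368,0,0,0.315]

```text
t: 0.93
position: [0.5234, 0.2042, 0.12]
ee_rot: [[-0.462, 0.887, -0.0], [0.887, 0.462, 0.001], [0.001, 0.0, -1.0]]
ft_force: [0.2, 0.1, -0.0]
finger_gap: 0.0856
grip_force: 0.0
```

Request:
carry_out:
  series:
    - [1,0,0,0,0,0,0]
    - [1,0,0,0,0,0,0]

```text
t: 1.1
position: [0.5243, 0.2013, 0.1196]
ee_rot: [[-0.458, 0.889, -0.001], [0.889, 0.458, -0.002], [-0.002, -0.001, -1.0]]
ft_force: [-1.0, -0.3, 0.3]
finger_gap: 0.0852
grip_force: 0.0
```

Run:
```python
from h import *
c=manip.get_calibration("wrist"); im=manip.capture("wrist")[:,:,::-1].copy(); cv2.imwrite("pics/w1.png",im)
b,g,r=[im[:,:,i].astype(int) for i in range(3)]
red=(r>100)&(r>2*g)&(r>2*b); ct=biggest(red)
print(ct.min(0),ct.max(0)); print("red",rect(ray(c,ct,.038)))
go([.5237,.203,.12],.4805)
```

```text
[313 148] [342 299]
red (array([0.52312799, 0.20550351]), [18.234981536865234, 99.33685302734375], np.float32(0.4846502))
t 1.15 pos [0.5229 0.2045 0.1199] yawy 0.4807 F [-1.1  1.1  0.7] gap 0.0857 grip 0.0
shift [-0.0017  0.     -0.0001] turn [-0.0009 -0.0007  0.0002]
```

View pics/w1.png

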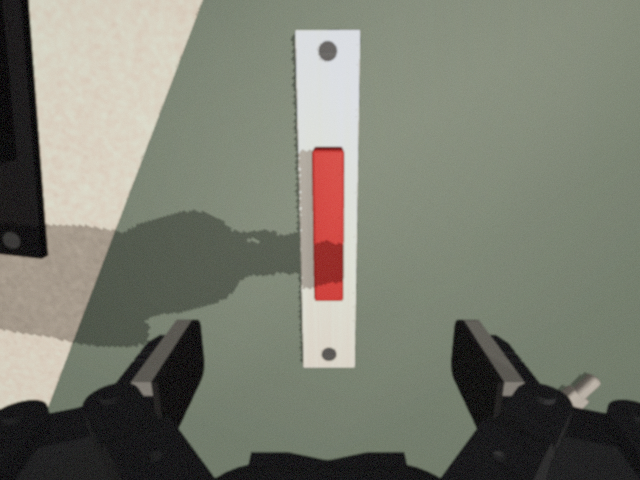

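The wrist view shows the red rib at (328,224), centred between the fingers and parallel to the pads. The grey tip at (580,385) is the cutters, well clear. Going down to z = 12 mm.

Request:
carry_out:
  series:
    - [1,0,0,0.03,0,0,0]
    - [1,0,0,0.06,0,0,0]
    - [0.6,0,0,0.085,0,0,0]
    - [0.3,0,0,0.1,0,0,0]
    - [0.2,0,0,0.107,0,0,0]
  squeeze: 60

```text
t: 1.57
position: [0.5193, 0.2075, 0.011]
ee_rot: [[-0.468, 0.884, -0.005], [0.884, 0.468, 0.0], [0.003, -0.005, -1.0]]
ft_force: [-0.8, -0.3, -0.2]
finger_gap: 0.0525
grip_force: 0.0
```

Request:
carry_out:
  series:
    - [0,0,0,0,0,0,0]
    - [-0.3,0,0,0,0,0,0]
    - [-1,0,0,0,0,0,0]
    - [-1,0,0,0,0,0,0]
    - [-1,0,0,0,0,0,0]

```text
t: 1.98
position: [0.5241, 0.2063, 0.0151]
ee_rot: [[-0.465, 0.885, 0.003], [0.885, 0.465, 0.002], [0.0, 0.004, -1.0]]
ft_force: [0.0, 0.4, -0.6]
finger_gap: -0.0
grip_force: 0.0
```

Request:
carry_out:
  series:
    - [-1,0,0,0,0,0,0]
    - [-1,0,0,0,0,0,0]
    - [-1,0,0,0,0,0,0]

```text
t: 2.23
position: [0.5233, 0.2057, 0.0141]
ee_rot: [[-0.464, 0.886, 0.001], [0.886, 0.464, 0.001], [0.0, 0.001, -1.0]]
ft_force: [-0.9, 0.3, -0.4]
finger_gap: 0.0003
grip_force: 0.0
```

The gap reads 0, so nothing is gripped. Taking a look.

Run:
```python
from h import *
im=manip.capture("wrist")[:,:,::-1]; t=manip.capture("top")[:,:,::-1]
cv2.imwrite("pics/w2.png",np.hstack([cv2.resize(im,(400,300)),cv2.resize(t[130:310,140:380],(400,300))]))
go([.5233,.2045,.012],.4805)
o=manip.get_obs(); print(o["finger_gap"],o["position"],manip.get_calibration("wrist")["origin"])
```

```text
t 2.33 pos [0.5231 0.2057 0.0139] yawy 0.4829 F [ 0.2 -0.1  0.9] gap -0.0004 grip 0.0
shift [-0.0011 -0.0004  0.0019] turn [ 0.001  -0.0005  0.0024]
-0.00042137953838702343 [0.52311247 0.20567801 0.01385936] [0.48868974 0.27231695 0.19487569]
```

View pics/w2.png

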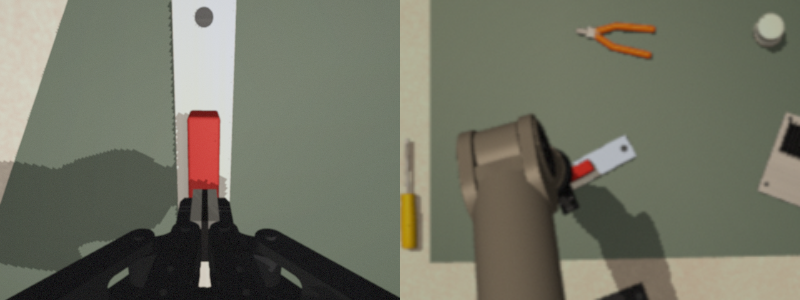

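Run:
```python
from h import *
c=manip.get_calibration("wrist"); o=manip.get_obs(); p=np.array(o["position"]); Rc=np.array(o["ee_rot"])
def pr(q): 
    v=c["intrinsics"]@(c["rotation"].T@(q-c["origin"])); return (v[:2]/v[2]).round(0)
print("tcp",pr(p),"grasp",pr(p-.019*Rc[:,2]))
d=np.array([-np.sin(.4805),np.cos(.4805),0]); k=np.array([.5233,.2045,.038])
print("rib far/near top",pr(k+.05*d),pr(k-.05*d), "bar ends",pr(k+.12*d-[0,0,.03]),pr(k-.12*d-[0,0,.03]))
im=manip.capture("wrist")[:,:,::-1]; cv2.imwrite("pics/w3.png",cv2.resize(im[150:480,180:480],None,fx=1.8,fy=1.8))
```

```text
tcp [326. 283.] grasp [326. 301.]
rib far/near top [325. 186.] [325. 413.] bar ends [325.  -7.] [325. 482.]
```

View pics/w3.png

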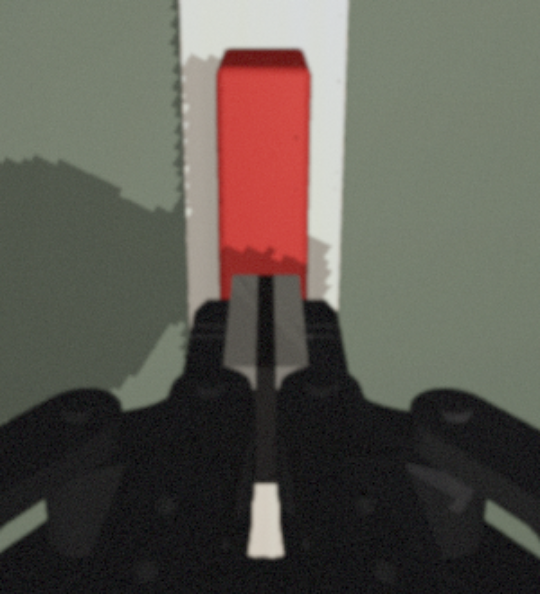

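The rib hasn't moved: its far end is at row 186, as predicted. The shut fingers lie over it, with tips near row 303, where the stated TCP should be at row 283. So the fingers seem to be above the rib. I'll check from the scene camera.

Run:
```python
from h import *
c=manip.get_calibration("scene"); p=np.array(manip.get_obs()["position"])
im=manip.capture("scene")[:,:,::-1].copy()
def pr(q): 
    v=c["intrinsics"]@(c["rotation"].T@(q-c["origin"])); return (v[:2]/v[2])
for dz in (0,.02,.04,.06): print(dz,((pr(p+[0,0,dz])-[340,190])*6).round(0))
cv2.imwrite("pics/s3.png",cv2.resize(im[190:290,340:460],None,fx=6,fy=6,interpolation=cv2.INTER_CUBIC))
```

```text
0 [361. 424.]
0.02 [367. 397.]
0.04 [374. 370.]
0.06 [381. 341.]
```

View pics/s3.png

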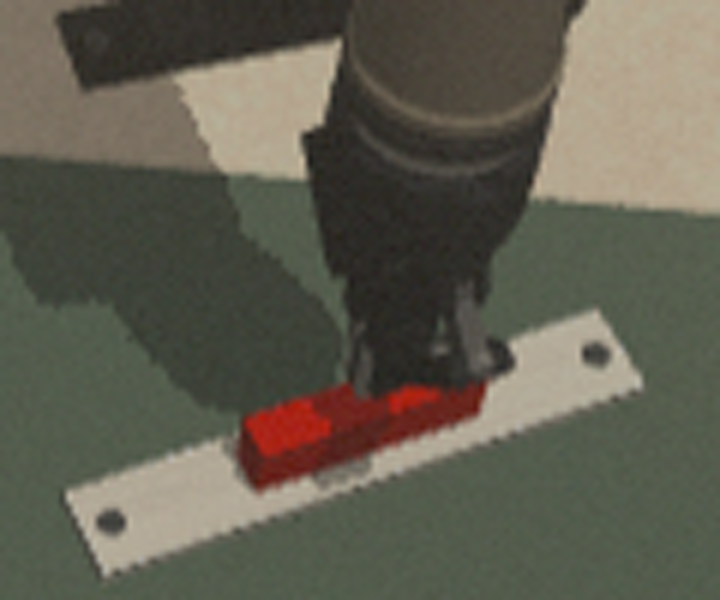

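The scene view shows the shut tips just above the rib, around (385,393), with no contact. In the first wrist view the open pads' 85 mm spanned 250 px, a depth of 0.145 m. That puts the real tips about 37 mm behind the reported TCP, and the horizontal position agrees. So I'll open, go down step by step while watching the force, and verify the pinch by the finger gap.

Request:
carry_out:
  series:
    - [0.3,0,0,0,0,0,0]
    - [0.3,0,0,0,0,0,0]
    - [0.3,0,0,0,0,0,0]
    - [0.3,0,0,0.004,0,0,0]
    - [0.3,0,0,0.008,0,0,0]

```text
t: 2.85
position: [0.5233, 0.2058, 0.0057]
ee_rot: [[-0.465, 0.886, 0.001], [0.886, 0.465, 0.001], [0.0, 0.002, -1.0]]
ft_force: [0.3, 1.1, -0.1]
finger_gap: 0.0554
grip_force: 0.0
```

Request:
carry_out:
  series:
    - [0.3,0,0,0.004,0,0,0]
    - [0.3,0,0,0.008,0,0,0]
    - [0.3,0,0,0.012,0,0,0]
    - [0.3,0,0,0.016,0,0,0]
    - [0.3,0,0,0.016,0,0,0]

```text
t: 3.27
position: [0.5222, 0.2053, -0.0114]
ee_rot: [[-0.464, 0.886, -0.001], [0.886, 0.464, -0.0], [0.001, -0.001, -1.0]]
ft_force: [0.2, 0.3, 0.1]
finger_gap: 0.0558
grip_force: 0.0
```

The TCP reads 11 mm below the bench with no force, which confirms the offset. Going down 10 mm more, then closing.

Request:
carry_out:
  series:
    - [0.3,0,0,0.005,0,0,0]
    - [0.3,0,0,0.01,0,0,0]
    - [0,0,0,0.01,0,0,0]
    - [-0.3,0,0,0.01,0,0,0]
    - [-0.4,0,0,0.01,0,0,0]

```text
t: 3.68
position: [0.5232, 0.2057, -0.0202]
ee_rot: [[-0.464, 0.886, 0.001], [0.886, 0.464, 0.001], [0.0, 0.001, -1.0]]
ft_force: [0.7, -0.5, -0.9]
finger_gap: 0.0255
grip_force: 0.0
```

Request:
carry_out:
  series:
    - [-1,0,0,0,0,0,0]
    - [-1,0,0,0,0,0,0]
    - [-1,0,0,0,0,0,0]
    - [-1,0,0,0,0,0,0]
    - [-1,0,0,0,0,0,0]

```text
t: 4.1
position: [0.5235, 0.2058, -0.0199]
ee_rot: [[-0.464, 0.886, 0.001], [0.886, 0.464, 0.001], [0.0, 0.002, -1.0]]
ft_force: [0.1, 0.0, 2.0]
finger_gap: 0.0185
grip_force: 62.3
```

Gripped: gap 18.5 mm, 62 N. Lifting.

Request:
carry_out:
  series:
    - [-1,0,0,-0.008,0,0,0]
    - [-1,0,0,-0.022,0,0,0]
    - [-1,0,0,-0.04,0,0,0]
    - [-1,0,0,-0.06,0,0,0]
    - [-1,0,0,-0.07,0,0,0]
  squeeze: 90

```text
t: 4.52
position: [0.5237, 0.2059, 0.0517]
ee_rot: [[-0.465, 0.886, 0.002], [0.886, 0.465, 0.002], [0.0, 0.003, -1.0]]
ft_force: [1.3, 0.3, -2.2]
finger_gap: 0.0182
grip_force: 88.1
```

```bash
python3 -c "
from h import *
go([.4308,-.2022,.05],-.3755)
c=manip.get_calibration('wrist'); im=manip.capture('wrist')[:,:,::-1].copy(); cv2.imwrite('pics/w4.png',im)"
```

```text
t 4.52 pos [0.5237 0.2059 0.0517] yawy 0.4831 F [ 1.3  0.3 -2.2] gap 0.0182 grip 88.1
shift [-0.3183 -0.2719  0.0008] turn [ 0.0026 -0.0016  0.8586]
```

Request:
carry_out:
  series:
    - [-1,-0.015,-0.013,0,0,0,0.04]
    - [-1,-0.039,-0.033,0,0,0,0.105]
    - [-1,-0.066,-0.056,0,0,0,0.178]
    - [-1,-0.093,-0.079,0,0,0,0.25]
    - [-1,-0.12,-0.102,0,0,0,0.323]

```text
t: 4.98
position: [0.4868, 0.0507, 0.0487]
ee_rot: [[-0.157, 0.988, -0.001], [0.988, 0.157, 0.0], [0.001, -0.001, -1.0]]
ft_force: [1.6, -0.5, -2.6]
finger_gap: 0.0179
grip_force: 88.3
```

```bash
python3 -c "
from h import *
go([.4308,-.2022,.05],-.3755)"
```

```text
t 4.98 pos [0.4868 0.0507 0.0487] yawy 0.1574 F [ 1.6 -0.5 -2.6] gap 0.0179 grip 88.3
shift [-0.2409 -0.095  -0.0014] turn [-1.400e-03 -3.000e-04  5.329e-01]
```

Request:
carry_out:
  series:
    - [-1,-0.032,-0.013,0,0,0,0.071]
    - [-1,-0.064,-0.025,0,0,0,0.142]
    - [-1,-0.096,-0.038,0,0,0,0.213]
    - [-1,-0.128,-0.051,0,0,0,0.284]
    - [-1,-0.16,-0.063,0,0,0,0.355]

```text
t: 5.4
position: [0.45, -0.1171, 0.0487]
ee_rot: [[0.197, 0.98, -0.001], [0.98, -0.197, 0.001], [0.001, -0.001, -1.0]]
ft_force: [1.0, 1.0, -2.9]
finger_gap: 0.0182
grip_force: 88.3
```

```bash
python3 -c "
from h import *
go([.4308,-.2022,.05],-.3755)"
```

```text
t 5.4 pos [ 0.45   -0.1171  0.0487] yawy -0.1983 F [ 1.   1.  -2.9] gap 0.0182 grip 88.3
shift [-0.0872 -0.0021 -0.0014] turn [-0.0014 -0.001   0.1772]
```

Request:
carry_out:
  series:
    - [-1,-0.028,-0.001,0,0,0,0.057]
    - [-1,-0.056,-0.001,0,0,0,0.114]
    - [-1,-0.076,-0.002,0,0,0,0.155]
    - [-1,-0.087,-0.002,0,-0.001,-0.001,0.177]
    - [-1,-0.087,-0.002,0,-0.001,-0.001,0.177]

```text
t: 5.82
position: [0.4314, -0.2038, 0.049]
ee_rot: [[0.368, 0.93, 0.0], [0.93, -0.368, -0.002], [-0.002, 0.001, -1.0]]
ft_force: [1.1, -0.0, -1.7]
finger_gap: 0.0185
grip_force: 88.3
```

Request:
carry_out:
  series:
    - [-1,0,0,0.02,0,0,0]
    - [-1,0,0,0.035,0,0,0]
    - [-1,0,0,0.035,0,0,0]

```text
t: 6.07
position: [0.4307, -0.1969, 0.0114]
ee_rot: [[0.36, 0.933, -0.005], [0.933, -0.36, 0.004], [0.002, -0.006, -1.0]]
ft_force: [-1.2, 0.9, -2.1]
finger_gap: 0.0178
grip_force: 88.4
```

Run:
```python
from h import *
go([.4308,-.2022,.015],-.3755)
for n in ("top","wrist"):
    print(manip.get_calibration(n)["origin"].round(4)); cv2.imwrite(f"pics/{n}5.png",manip.capture(n)[:,:,::-1])
a=cv2.imread("pics/top5.png")[180:330,320:480]; b=cv2.imread("pics/wrist5.png")
cv2.imwrite("pics/v5.png",np.hstack([cv2.resize(b,(480,360)),cv2.resize(a,(320,300),interpolation=cv2.INTER_CUBIC)[0:300] if 0 else cv2.copyMakeBorder(cv2.resize(a,(320,300)),0,60,0,0,0)]))
```

```text
t 6.07 pos [ 0.4307 -0.1969  0.0114] yawy -0.3683 F [-1.2  0.9 -2.1] gap 0.0178 grip 88.4
shift [-0.0049  0.002  -0.0037] turn [-0.0064 -0.0016  0.0071]
[0.4589 0.0185 1.2168]
[ 0.4604 -0.1279  0.1937]
```

View pics/v5.png

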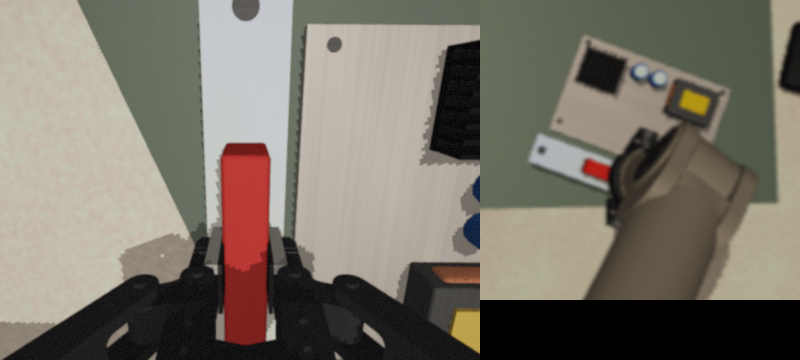

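The wrist view shows the bar's right side at x≈290 and the plate's edge at x≈300 (in the 480-wide picture), nearly parallel with a strip of mat between. The plate's near corner is at (308,25), and nothing else is close. I'll go down to just above the bench, beside the edge, and measure both lines there.

Request:
carry_out:
  series:
    - [-1,-0.001,0,0.012,0,0,0.001]
    - [-1,-0.001,0,0.022,0,0,0.001]
    - [-1,-0.001,0,0.03,0,0,0.001]
    - [-1,-0.001,0,0.03,0,0,0.001]
    - [-1,-0.001,0,0.03,0,0,0.001]

```text
t: 6.58
position: [0.4324, -0.2014, -0.0159]
ee_rot: [[0.364, 0.931, 0.0], [0.931, -0.364, 0.0], [0.0, 0.0, -1.0]]
ft_force: [0.2, 1.4, -2.9]
finger_gap: 0.0181
grip_force: 88.5
```

```bash
cat > m.py <<'E'
from h import *
import sys
def line(pts,c,z):
    w=ray(c,pts,z)[:,:2]; vx,vy,x,y=cv2.fitLine((w*1000).astype(np.float32),cv2.DIST_HUBER,0,.1,.01).ravel()
    if vy<0: vx,vy=-vx,-vy
    return np.array([x,y])/1000,np.arctan2(-vx,vy)
def measure(name,h=0.0,x0=395,rows=range(60,230,4),dbg=True):
    c=manip.get_calibration("wrist"); im=manip.capture("wrist")[:,:,::-1].copy(); cv2.imwrite(f"pics/{name}.png",im)
    s=cv2.GaussianBlur(im,(3,3),0).astype(int); b,g,r=s[:,:,0],s[:,:,1],s[:,:,2]
    mat=(g-r>4)&(g-b>4)
    if dbg:
        for y in (80,150,220): print(y,"".join("m" if m else "." for m in mat[y,340:430]))
        print(im[150,370:410:3].tolist())
    return c,im,mat
if __name__=="__main__":
    go([.4308,-.2022,-.017],-.3755); measure(sys.argv[1])
E
python3 m.py w6
```

```text
t 6.58 pos [ 0.4324 -0.2014 -0.0159] yawy -0.3726 F [ 0.2  1.4 -2.9] gap 0.0181 grip 88.5
shift [-0.0013 -0.0012  0.0011] turn [ 0.0002 -0.0002  0.0029]
80 .................................................mmmmmmmmmmmmmmmmmmmmm....................
150 ..............................................mmmmmmmmmmmmmmmmmmmm........................
220 ...........................................mmmmmmmmmmmmmmmmmm.............................
[[213, 209, 206], [213, 209, 205], [213, 209, 206], [213, 209, 206], [210, 207, 204], [130, 145, 143], [104, 119, 110], [103, 118, 108], [104, 118, 110], [105, 122, 113], [99, 114, 106], [92, 105, 97], [66, 73, 73], [98, 104, 112]]
```

```bash
cat > gap.py <<'E'
from m import *
name,h=sys.argv[1],float(sys.argv[2])
c,im,mat=measure(name,dbg=False)
s=cv2.GaussianBlur(im,(3,3),0).astype(int)
B,P=[],[]
for y in range(60,240,3):
    row=s[y]; br=row.sum(1)
    xs=[x for x in range(360,400) if br[x]>480]      # bar: bright
    if xs and xs[-1]<398: B.append((xs[-1]+.7,y))
    xs=[x for x in range((xs[-1] if xs else 370)+1,440) if row[x,2]-row[x,0]>8 and br[x]>230 and row[x,2]>=row[x,1]]
    if xs: P.append((xs[0]-.3,y))
bp,by=line(B,c,.008+h); pp,py=line(P,c,.008)
n=np.array([np.cos(py),np.sin(py)]); print("bar yaw",by,"plate yaw",py,len(B),len(P))
t=np.array([-n[1],n[0]])
p=np.array(manip.get_obs()["position"])[:2]
print("gap along edge: at bar pt",(pp-bp)@n,"tcp->edge",(pp-p)@n)
e0=np.array([.4606,-.2139]); print("top-cam edge offset from this line",(e0-pp)@n,"tcp along-edge offset from centre",(p-e0)@t)
# plate corner: topmost plate row near the edge
top=[y for y in range(5,120) if s[y,440,2]-s[y,440,0]>8 and s[y,440,2]>=s[y,440,1]]
if top: q=ray(c,[[440,top[0]]],.008)[0,:2]; print("corner row",top[0],"edge end along",(q-p)@t,"-> centre at",(q-p)@t-.11)
E
python3 gap.py w7 0.004
```

```text
bar yaw -0.37353954 plate yaw -0.37736914 60 60
gap along edge: at bar pt 0.008288084 tcp->edge 0.028815741348226464
top-cam edge offset from this line 0.0010790622034364248 tcp along-edge offset from centre 0.0009007361806891535
corner row 5 edge end along 0.1095428011945519 -> centre at -0.000457198805448103
```

The gap is 8.3 mm, the bar is parallel to 0.004 rad and centred to about 1 mm. I'll close to about 2 mm and measure again.

Request:
carry_out:
  series:
    - [-1,0,0.002,0.001,0,0,0.004]
    - [-1,0,0.004,0.002,0,0,0.004]
    - [-1,0,0.006,0.002,0,0,0.004]
    - [-1,0,0.006,0.002,0,0,0.004]
    - [-1,0,0.006,0.002,0,0,0.004]

```text
t: 7.1
position: [0.4386, -0.2042, -0.0175]
ee_rot: [[0.368, 0.93, 0.002], [0.93, -0.368, -0.001], [-0.0, 0.002, -1.0]]
ft_force: [-0.2, 1.1, -2.0]
finger_gap: 0.0181
grip_force: 88.5
```

```bash
python3 gap.py w8 0.002; python3 m.py w8b | head -8
```

```text
t 7.15 pos [ 0.4383 -0.2042 -0.0176] yawy -0.377 F [ 0.5 -0.1 -2.4] gap 0.018 grip 88.5
shift [-0.001  -0.0077 -0.0006] turn [ 0.0014 -0.0001 -0.0015]
80 ................................................mmm.......................................
150 ..............................................mm..........................................
220 ...........................................mm.............................................
[[214, 210, 206], [215, 210, 206], [213, 209, 206], [214, 209, 207], [212, 208, 205], [128, 140, 138], [59, 68, 68], [113, 124, 130], [185, 197, 205], [187, 198, 205], [185, 195, 204], [184, 193, 201], [182, 193, 201], [182, 192, 202]]Traceback (most recent call last):
  File "gap.py", line 12, in <module>
    bp,by=line(B,c,.008+h); pp,py=line(P,c,.008)
          ~~~~^^^^^^^^^^^^
  File "m.py", line 4, in line
    w=ray(c,pts,z)[:,:2]; vx,vy,x,y=cv2.fitLine((w*1000).astype(np.float32),cv2.DIST_HUBER,0,.1,.01).ravel()
      ~~~^^^^^^^^^
  File "h.py", line 5, in ray
    d=np.c_[px,np.ones(len(px))]@np.linalg.inv(c["intrinsics"]).T@np.asarray(c["rotation"]).T
      ~~~~~~~~~~~~~~~~~~~~~~~~~~^~~~~~~~~~~~~~~~~~~~~~~~~~~~~~~~~
ValueError: matmul: Input operand 1 has a mismatch in its core dimension 0, with gufunc signature (n?,k),(k,m?)->(n?,m?) (size 3 is different from 1)
```

A uniform gap of about 2.3 mm remains. Lowering onto the bench while creeping 1 mm closer.

Request:
carry_out:
  series:
    - [-1,0,0.0005,0.001,0,0,0]
    - [-1,0,0.001,0.002,0,0,0]
    - [-1,0,0.001,0.0025,0,0,0]
    - [-1,0,0.001,0.0028,0,0,0]
    - [-1,0,0.001,0.0028,0,0,0]

```text
t: 7.62
position: [0.4393, -0.2044, -0.0198]
ee_rot: [[0.368, 0.93, 0.002], [0.93, -0.368, 0.0], [0.001, 0.001, -1.0]]
ft_force: [-2.1, 0.8, 5.1]
finger_gap: 0.0184
grip_force: 89.6
```

```bash
python3 - <<'E'
s=open("gap.py").read()
s=s.replace("""    xs=[x for x in range(360,400) if br[x]>480]      # bar: bright
    if xs and xs[-1]<398: B.append((xs[-1]+.7,y))
    xs=[x for x in range((xs[-1] if xs else 370)+1,440) if row[x,2]-row[x,0]>8 and br[x]>230 and row[x,2]>=row[x,1]]
    if xs: P.append((xs[0]-.3,y))""","""    d=365+int(np.argmin(br[365:405]))               # dark seam between bar and plate
    mid=lambda a,b:(br[a]+br[b])/2
    l=d; r=d
    while br[l]<mid(d,d-8): l-=1
    while br[r]<mid(d,d+8): r+=1
    B.append((l+.5,y)); P.append((r-.5,y))""")
open("gap.py","w").write(s)
E
python3 gap.py w9 0; python3 -c "
from h import *
go([.4383,-.2042,-.02],-.3774)
s=cv2.imread('pics/w9.png').sum(2)
for y in (70,150,230): print(s[y,376:404].tolist())"
```

```text
bar yaw -0.3775975 plate yaw -0.37567347 60 60
gap along edge: at bar pt 0.0018294958 tcp->edge 0.02296438689308768
top-cam edge offset from this line 0.0003408661413007842 tcp along-edge offset from centre 0.0009916926541953513
corner row 5 edge end along 0.10829818041831145 -> centre at -0.0017018195816885517
t 7.67 pos [ 0.4393 -0.2044 -0.0198] yawy -0.377 F [-2.   1.   6.3] gap 0.0182 grip 89.6
shift [-0.0002 -0.001   0.0002] turn [ 0.0014 -0.0007  0.0004]
[627, 620, 623, 621, 627, 631, 626, 621, 629, 623, 607, 526, 372, 220, 218, 223, 301, 433, 537, 583, 598, 594, 591, 590, 593, 591, 588, 584]
[630, 629, 629, 630, 635, 626, 624, 605, 516, 370, 230, 208, 243, 357, 484, 556, 584, 585, 587, 589, 586, 583, 577, 586, 585, 585, 584, 585]
[627, 632, 629, 621, 580, 459, 314, 204, 201, 263, 380, 507, 565, 580, 579, 568, 571, 573, 569, 571, 571, 576, 568, 567, 573, 571, 569, 561]
```

On the bench with about 8 N net. Sliding the last bit gently.

Request:
carry_out:
  series:
    - [-1,0,0.0004,0,0,0,0]
    - [-1,0,0.0008,0,0,0,0]
    - [-1,0,0.0012,0,0,0,0]
    - [-1,0,0.0012,0,0,0,0]

```text
t: 8.0
position: [0.4392, -0.2044, -0.0198]
ee_rot: [[0.368, 0.93, -0.0], [0.93, -0.368, 0.001], [0.001, -0.001, -1.0]]
ft_force: [-4.8, 2.0, 8.5]
finger_gap: 0.0182
grip_force: 90.1
```

```bash
python3 gap.py w10 0; python3 -c "
from h import *
go([.4393,-.2044,-.02],-.3774)
s=cv2.imread('pics/w10.png').sum(2)
for y in (70,150,230): print(s[y,376:404].tolist())"
```

```text
bar yaw -0.37773794 plate yaw -0.37482807 60 60
gap along edge: at bar pt 0.001800063 tcp->edge 0.023038771110214074
top-cam edge offset from this line 0.0003083028328912615 tcp along-edge offset from centre 0.0010386394363188548
corner row 5 edge end along 0.10824378451293143 -> centre at -0.0017562154870685714
t 8.05 pos [ 0.4393 -0.2044 -0.0198] yawy -0.377 F [-3.7  2.3  8.8] gap 0.0185 grip 90.1
shift [0.     0.     0.0002] turn [-0.0009 -0.0011  0.0004]
[628, 620, 626, 632, 627, 628, 630, 631, 626, 627, 601, 528, 371, 238, 207, 238, 308, 435, 541, 579, 593, 599, 599, 589, 594, 593, 583, 585]
[629, 629, 627, 633, 625, 629, 625, 602, 522, 361, 239, 205, 260, 363, 486, 562, 584, 590, 590, 589, 590, 584, 582, 574, 576, 583, 578, 584]
[628, 630, 628, 622, 579, 469, 305, 225, 217, 238, 374, 495, 563, 577, 574, 572, 577, 573, 569, 567, 562, 574, 572, 571, 574, 569, 564, 565]
```

The bar is stuck by bench friction: 4 N sideways and no motion. I'll lift it about 1.5 mm and close in free, so any side force comes from the plate alone.

Request:
carry_out:
  series:
    - [-1,0,-0.0005,-0.001,0,0,-0.001]
    - [-1,0,-0.0005,-0.002,0,0,-0.002]
    - [-1,0,-0.0005,-0.003,0,0,-0.002]
    - [-1,0,0,-0.003,0,0,-0.002]
    - [-1,0,0,-0.003,0,0,-0.002]

```text
t: 8.47
position: [0.4405, -0.2049, -0.0175]
ee_rot: [[0.366, 0.931, 0.001], [0.931, -0.366, -0.001], [-0.0, 0.002, -1.0]]
ft_force: [-0.1, -0.4, -4.0]
finger_gap: 0.0183
grip_force: 88.5
```

Request:
carry_out:
  series:
    - [-1,0,0.0003,0,0,0,0]
    - [-1,0,0.0006,0,0,0,0]
    - [-1,0,0.0006,0,0,0,0]

```text
t: 8.72
position: [0.441, -0.2051, -0.0175]
ee_rot: [[0.366, 0.931, 0.001], [0.931, -0.366, -0.001], [-0.0, 0.001, -1.0]]
ft_force: [0.3, -0.0, -2.8]
finger_gap: 0.0182
grip_force: 88.5
```

```bash
python3 gap.py w11 0.002; python3 -c "
from h import *
go([.4393,-.2044,-.02],-.3774)
s=cv2.imread('pics/w11.png').sum(2)
for y in (70,150,230): print(s[y,376:404].tolist())"
```

```text
bar yaw -0.37738648 plate yaw -0.37466556 60 60
gap along edge: at bar pt 0.0011669736 tcp->edge 0.021883955884525498
top-cam edge offset from this line -0.0003011280028361121 tcp along-edge offset from centre 0.0009074451267939267
corner row 5 edge end along 0.1088795208838818 -> centre at -0.001120479116118206
t 8.77 pos [ 0.4408 -0.2052 -0.0175] yawy -0.375 F [ 0.4  0.5 -2.1] gap 0.0183 grip 88.5
shift [ 0.0001 -0.0017  0.0025] turn [0.0012 0.     0.0024]
[626, 622, 622, 621, 620, 625, 624, 622, 624, 623, 607, 562, 540, 571, 594, 599, 593, 597, 583, 586, 584, 589, 586, 588, 585, 585, 588, 586]
[626, 628, 628, 629, 623, 630, 622, 608, 565, 550, 570, 585, 589, 587, 589, 581, 576, 573, 577, 572, 580, 581, 578, 577, 577, 577, 577, 579]
[625, 629, 626, 617, 587, 544, 549, 564, 573, 573, 577, 571, 573, 564, 567, 568, 570, 568, 571, 564, 563, 567, 558, 566, 561, 555, 556, 567]
```

The seam has nearly vanished, so the gap is about 0.5 mm. Creeping until a light touch.

Request:
carry_out:
  series:
    - [-1,0,0.0002,0,0,0,0]
    - [-1,0,0.0004,0,0,0,0]
    - [-1,0,0.0004,0,0,0,0]

```text
t: 9.02
position: [0.441, -0.2052, -0.0175]
ee_rot: [[0.366, 0.931, 0.001], [0.931, -0.366, -0.0], [0.0, 0.001, -1.0]]
ft_force: [-0.3, 0.3, -1.8]
finger_gap: 0.018
grip_force: 88.5
```

```bash
python3 -c "
from h import *
for i in range(5):
    cv2.imwrite('pics/w12.png',manip.capture('wrist')[:,:,::-1]); f=np.array(manip.get_obs()['ft_force']); print((f[:2]@[.93,-.367]).round(2),end=' ')
go([.4393,-.2044,-.02],-.3774)
s=cv2.imread('pics/w12.png').sum(2)
for y in (70,150,230): print(s[y,382:396].tolist())"
```

```text
-0.95 -0.13 -0.92 -0.76 -0.43 t 9.27 pos [ 0.441  -0.2052 -0.0175] yawy -0.3749 F [-0.5 -0.1 -3.4] gap 0.0183 grip 88.4
shift [ 0.0001 -0.0019  0.0025] turn [ 0.001  -0.      0.0025]
[625, 620, 628, 614, 603, 572, 560, 584, 595, 589, 595, 589, 593, 590]
[624, 611, 582, 576, 579, 587, 589, 588, 585, 580, 580, 572, 577, 576]
[558, 575, 577, 572, 570, 570, 574, 568, 557, 566, 565, 568, 567, 568]
```

Request:
carry_out:
  series:
    - [-1,0,0.0002,0,0,0,0]
    - [-1,0,0.0004,0,0,0,0]
    - [-1,0,0.0004,0,0,0,0]
    - [-1,0,0.0004,0,0,0,0]

```text
t: 9.6
position: [0.4411, -0.2052, -0.0175]
ee_rot: [[0.366, 0.931, 0.0], [0.931, -0.366, 0.0], [0.0, 0.0, -1.0]]
ft_force: [-1.8, 0.3, -0.6]
finger_gap: 0.0183
grip_force: 88.6
```

```bash
python3 -c "
from h import *
for i in range(5):
    cv2.imwrite('pics/w13.png',manip.capture('wrist')[:,:,::-1]); f=np.array(manip.get_obs()['ft_force']); print((f[:2]@[.93,-.367]).round(2),end=' ')
go([.4393,-.2044,-.02],-.3774)
s=cv2.imread('pics/w13.png').sum(2)
for y in (30,70,150,230): print(s[y,382:396].tolist())"
```

```text
-2.14 -2.95 -1.85 -3.57 -2.96 t 9.85 pos [ 0.4411 -0.2052 -0.0175] yawy -0.375 F [-2.8  1.  -0.8] gap 0.018 grip 88.6
shift [ 0.0001 -0.0019  0.0025] turn [ 0.0002 -0.0002  0.0024]
[618, 620, 620, 617, 621, 616, 584, 567, 582, 590, 590, 590, 593, 594]
[626, 622, 627, 622, 604, 582, 579, 584, 594, 588, 590, 591, 592, 590]
[624, 603, 568, 572, 586, 586, 589, 586, 585, 575, 580, 575, 571, 574]
[565, 575, 577, 576, 572, 566, 567, 565, 559, 562, 563, 571, 563, 565]
```

There is contact with the plate at about 2.7 N, and the plate hasn't moved. Now straight down onto the bench.

Request:
carry_out:
  series:
    - [-1,0,-0.0001,0.0007,0,0,0]
    - [-1,0,-0.0001,0.0014,0,0,0]
    - [-1,0,-0.0001,0.002,0,0,0]
    - [-1,0,-0.0001,0.0026,0,0,0]
    - [-1,0,-0.0001,0.0026,0,0,0]

```text
t: 10.27
position: [0.4411, -0.2051, -0.0198]
ee_rot: [[0.366, 0.931, 0.0], [0.931, -0.366, 0.001], [0.001, 0.0, -1.0]]
ft_force: [-5.2, 1.7, 2.9]
finger_gap: 0.0182
grip_force: 89.3
```

```bash
python3 gap.py w14 0; python3 -c "
from h import *
go([.4393,-.2044,-.02],-.3774)
s=cv2.imread('pics/w14.png').sum(2)
for y in (30,70,150,230): print(s[y,376:402].tolist())"
```

```text
bar yaw -0.3772208 plate yaw -0.37567246 60 60
gap along edge: at bar pt 0.0010203833 tcp->edge 0.021546343774130033
top-cam edge offset from this line -0.0001522580439812125 tcp along-edge offset from centre 0.0010404217168729034
corner row 5 edge end along 0.10837702116501408 -> centre at -0.0016229788349859248
t 10.32 pos [ 0.4411 -0.2051 -0.0198] yawy -0.3751 F [-4.3  2.2  4.9] gap 0.018 grip 89.3
shift [-0.     -0.0019  0.0002] turn [ 0.0003 -0.0007  0.0023]
[618, 621, 626, 622, 620, 622, 620, 617, 622, 618, 620, 609, 563, 492, 525, 575, 598, 598, 592, 594, 596, 593, 591, 584, 590, 586]
[625, 623, 624, 626, 625, 627, 627, 624, 626, 620, 601, 555, 529, 571, 591, 588, 600, 592, 590, 589, 590, 583, 585, 588, 587, 586]
[626, 626, 633, 629, 630, 632, 620, 591, 536, 526, 573, 587, 593, 591, 581, 582, 582, 580, 579, 572, 582, 580, 581, 581, 579, 582]
[627, 625, 622, 619, 580, 516, 522, 561, 577, 577, 578, 577, 573, 569, 567, 563, 574, 571, 566, 574, 566, 567, 568, 564, 562, 556]
```

The bar is flush: the seam is about 0.2 mm and uniform, it lies on the bench, and the plate hasn't moved. Holding for over 1.5 s.

Request:
carry_out:
  series:
    - [-1,0,0,0,0,0,0]
    - [-1,0,0,0,0,0,0]
    - [-1,0,0,0,0,0,0]
    - [-1,0,0,0,0,0,0]
    - [-1,0,0,0,0,0,0]

```text
t: 10.73
position: [0.4411, -0.2051, -0.0198]
ee_rot: [[0.366, 0.93, 0.001], [0.93, -0.366, 0.0], [0.001, 0.0, -1.0]]
ft_force: [-4.9, 1.4, 3.2]
finger_gap: 0.0183
grip_force: 89.3
```

Request:
carry_out:
  series:
    - [-1,0,0,0,0,0,0]
    - [-1,0,0,0,0,0,0]
    - [-1,0,0,0,0,0,0]
    - [-1,0,0,0,0,0,0]
    - [-1,0,0,0,0,0,0]

```text
t: 11.15
position: [0.4411, -0.2051, -0.0198]
ee_rot: [[0.366, 0.931, 0.001], [0.931, -0.366, 0.0], [0.001, 0.0, -1.0]]
ft_force: [-4.3, 2.5, 4.0]
finger_gap: 0.0183
grip_force: 89.3
```

Request:
carry_out:
  series:
    - [-1,0,0,0,0,0,0]
    - [-1,0,0,0,0,0,0]
    - [-1,0,0,0,0,0,0]
    - [-1,0,0,0,0,0,0]
    - [-1,0,0,0,0,0,0]

```text
t: 11.57
position: [0.4411, -0.2051, -0.0198]
ee_rot: [[0.366, 0.93, 0.0], [0.93, -0.366, 0.0], [0.001, 0.0, -1.0]]
ft_force: [-5.1, 2.4, 4.2]
finger_gap: 0.0181
grip_force: 89.3
```

Request:
carry_out:
  series:
    - [-1,0,0,0,0,0,0]
    - [-1,0,0,0,0,0,0]
    - [-1,0,0,0,0,0,0]
    - [-1,0,0,0,0,0,0]
    - [-1,0,0,0,0,0,0]

```text
t: 11.98
position: [0.4411, -0.2051, -0.0198]
ee_rot: [[0.366, 0.93, 0.001], [0.93, -0.366, 0.0], [0.001, 0.0, -1.0]]
ft_force: [-4.1, 1.8, 4.3]
finger_gap: 0.0184
grip_force: 89.3
```

Request:
carry_out:
  series:
    - [-1,0,-0.0003,-0.003,0,0,0]
    - [-1,0,-0.0005,-0.01,0,0,0]
    - [-1,0,-0.0005,-0.024,0,0,0]
    - [-1,0,-0.0005,-0.042,0,0,0]
    - [-1,0,-0.0005,-0.06,0,0,0]

```text
t: 12.4
position: [0.4425, -0.206, 0.0413]
ee_rot: [[0.367, 0.93, 0.004], [0.93, -0.366, -0.002], [-0.001, 0.005, -1.0]]
ft_force: [0.7, 0.4, -2.3]
finger_gap: 0.0182
grip_force: 88.4
```

Request:
carry_out:
  series:
    - [-1,0,0,-0.018,0,0,0]
    - [-1,0,0,-0.036,0,0,0]
    - [-1,0,0,-0.05,0,0,0]
    - [-1,0,0,-0.06,0,0,0]
    - [-1,0,0,-0.065,0,0,0]

```text
t: 12.82
position: [0.4431, -0.2061, 0.1072]
ee_rot: [[0.366, 0.93, 0.007], [0.93, -0.366, -0.002], [0.0, 0.007, -1.0]]
ft_force: [0.1, -0.6, -1.7]
finger_gap: 0.0182
grip_force: 88.4
```

Request:
carry_out:
  series:
    - [-1,0,0,0,0,0,0]
    - [-1,0,0,0,0,0,0]
    - [-1,0,0,0,0,0,0]
    - [-1,0,0,0,0,0,0]
    - [-1,0,0,0,0,0,0]

```text
t: 13.23
position: [0.4403, -0.2049, 0.1042]
ee_rot: [[0.366, 0.93, -0.0], [0.93, -0.366, -0.0], [-0.0, -0.0, -1.0]]
ft_force: [0.5, 0.1, -2.3]
finger_gap: 0.0184
grip_force: 88.4
```

Run:
```python
from h import *
b=manip.capture("wrist")[:,:,::-1]; a=manip.capture("scene")[:,:,::-1][150:300,140:340]
cv2.imwrite("pics/v9.png",np.hstack([cv2.resize(b,(400,300)),cv2.resize(a,(400,300))]))
go([.4411,-.2051,.105],-.375); print(np.round(manip.get_obs()["ee_rot"],4).tolist())
```

```text
t 13.33 pos [ 0.4405 -0.205   0.1045] yawy -0.375 F [-0.2  0.1 -2.5] gap 0.0184 grip 88.4
shift [ 0.0001  0.0005 -0.0005] turn [ 0.0003  0.0002 -0.    ]
[[0.3663, 0.9305, 0.0002], [0.9305, -0.3663, -0.0003], [-0.0002, 0.0003, -1.0]]
```

View pics/v9.png

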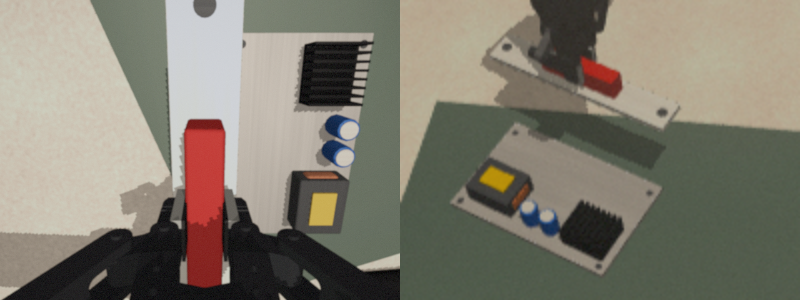

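The views show the bar gripped and level about 12 cm up, with the rib at (205,200) in the left picture. It is over the edge, and the plate (right picture, centre (555,195)) is undisturbed. Handing in.

```bash
python3 -c "
from bench import manip
print(manip.job_done())"
```

```text
the job is handed in; nothing more can be done
None
```

I laid the straightedge flush and centred along the plate's bare edge, held it there for about 1.7 s without moving the plate, then lifted it level to about 12 cm over the edge and handed in while still holding it; no verdict came back.

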